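# Dust off the shared bench tools

## Task

Seat every marker and every pair of tweezers that lies about (up to three markers and two tweezers) in the white cradle rack, each lying level in a cradle of its own, resting on both combs and about centred lengthwise, and make sure the extractor's toggle is on (leaning to the green dot); flip it if it is off. Once that is done, press the red cap of the duster canister right down and let it spring back; leave the tools in their cradles, the toggle on and the other things on the table where they are.

Things in the scene. Friction and masses are not known exactly. Their poses are not given: they have to be found in the camera images.
- rack: fixed rack: grey base 130 x 272 x 12 mm with two white combs across it (at x = -38 and +38 mm, 12 mm thick, free between for fingers). Origin under its middle, z up. Five cradles at y = -96, -48, 0, 48, 96 mm; a thing lies in one along x, bridging both combs. Cradle floor 40 mm above the table; 24 mm wide up to 54 mm, flaring at 45 degrees to 48 mm at the tooth tips, 66 mm up
- marker_red: felt marker lying on the table, white barrel with a red cap at its +y end; 18 x 132 mm and 18 mm high, 18 g; origin at the middle of its underside, y along its length, z up
- marker_black: felt marker lying on the table, white barrel with a black cap at its +y end; 18 x 132 mm and 18 mm high, 18 g; origin at the middle of its underside, y along its length, z up
- marker_green: felt marker lying on the table, white barrel with a green cap at its +y end; 18 x 132 mm and 18 mm high, 18 g; origin at the middle of its underside, y along its length, z up
- tweezers_1: flat steel tweezers (one of two alike) lying on edge, joined at the +y end, tips at -y; 16 mm wide in the middle x 120 mm and 10 mm high, 18 g, rigid; origin at the middle of the underside, y along the length, z up
- tweezers_2: flat steel tweezers (one of two alike) lying on edge, joined at the +y end, tips at -y; 16 mm wide in the middle x 120 mm and 10 mm high, 18 g, rigid; origin at the middle of the underside, y along the length, z up
- switch_box: fixed grey switch box of the extractor, 90 x 64 x 50 mm high, origin under its middle, z up; a toggle on its top swings along x: the +x end (green dot) is ON, the -x end (white dash) OFF. Two guard rails, 67 mm high, run along x at y = -26 and +26 mm. No lamp
- toggle (a joint): toggle lever hinged at the middle of the box's top (50 mm up), 54 mm long with a black ball 17 mm wide at its end (centre 46 mm from the hinge). -0.4 = leaning to -x, off; +0.4 = leaning to +x, on. Past the middle it falls over by itself; 1 to 2 N at the ball moves it
- canister: fixed blue air-duster canister 52 mm wide standing upright in a 76 mm square foot, 144 mm high with its red cap; origin at the middle of the foot's underside, z up
- cap_top (a point): centre of the flat top of the round red cap on the canister, 32 mm wide, 144 mm above the table when up; it is pressed straight down
- cap (a joint): travel of the sprung cap: 0 = up, 0.008 m = fully down; 2 N starts it, 6 N takes it fully down, it springs back
- stopwatch: bystander: black stopwatch 70 x 58 x 17 mm, origin under its middle
- purple_dish: bystander: round purple dish 69 mm wide, 12 mm high, origin under its middle
- foam_block: bystander: white foam block with a green band, 44 x 96 x 20 mm, origin under its middle
- black_flask: bystander: black flask 45 mm wide, 111 mm high, origin under its middle

How it is judged:
On the way, in this order (a step that is already met when the one before it is completed fails the run):
1. all the markers and tweezers present are seated in the rack and the toggle is on (x of marker_red in the frame of rack between -0.022 and 0.022 m and y of marker_red in the frame of rack between -0.115 and 0.115 m and z of marker_red in the frame of rack between 0.034 and 0.061 m and angle between the y axis of each of marker_red, marker_black, marker_green, tweezers_1, tweezers_2 and the x axis of rack, either way round below 0.17 rad and angle between marker_red's own y axis and vertical between 1.45 and 1.69 rad and x of marker_black in the frame of rack between -0.022 and 0.022 m and y of marker_black in the frame of rack between -0.115 and 0.115 m and z of marker_black in the frame of rack between 0.034 and 0.061 m and angle between marker_black's own y axis and vertical between 1.45 and 1.69 rad and x of marker_green in the frame of rack between -0.022 and 0.022 m and y of marker_green in the frame of rack between -0.115 and 0.115 m and z of marker_green in the frame of rack between 0.034 and 0.061 m and angle between marker_green's own y axis and vertical between 1.45 and 1.69 rad and x of tweezers_1 in the frame of rack between -0.022 and 0.022 m and y of tweezers_1 in the frame of rack between -0.115 and 0.115 m and z of tweezers_1 in the frame of rack between 0.034 and 0.061 m and angle between tweezers_1's own y axis and vertical between 1.45 and 1.69 rad and x of tweezers_2 in the frame of rack between -0.022 and 0.022 m and y of tweezers_2 in the frame of rack between -0.115 and 0.115 m and z of tweezers_2 in the frame of rack between 0.034 and 0.061 m and angle between tweezers_2's own y axis and vertical between 1.45 and 1.69 rad and value of joint toggle above 0.3 rad), for 0.2 s.
2. the canister's cap is pressed right down (value of joint cap above 0.006 m), for 0.1 s.
At the end, for the whole second after the job is handed in: each marker and tweezers present lies at rest down in a cradle: middle within 22 mm of the rack's middle line, level within 7 degrees, along the cradle within 10 degrees, underside at the cradle floor; toggle on (over 0.3 rad); cap up again (under 2 mm) (all of step 1 and linear speed of each of marker_red, marker_black, marker_green, tweezers_1, tweezers_2 below 0.02 m/s and value of joint cap below 0.002 m); the robot touches nothing.
It fails at once if a bystander is shifted by more than 50 mm (distance of any of stopwatch, purple_dish, foam_block, black_flask from where it was at the start of the episode above 0.05 m).
Of marker_red, marker_black, marker_green, tweezers_1, tweezers_2 only 4 to 5 are there at a start; the rules pass over those that are not, and their reading is None.
At some moment in a run one of marker_red, marker_black, marker_green, tweezers_1, tweezers_2 may be knocked a few centimetres aside while the robot is not near it.
Once in a run the grip may slacken for a moment while it holds something.
It also fails if it takes over 210 s, if anything falls off the work surface, if the arm or the gripper's body presses on something with over 40 N, if the wrist force passes 120 N, or if a joint passes its speed limit or range.

## Robot

A 6-joint arm with a two-finger parallel gripper is mounted at the origin on a cart in front of the work surface, level with it; the furniture and walls round the work are solid. World frame = base frame: x ahead of the robot, y to its left, z up, the work surface at z = 0. Lengths are in m, angles in rad, forces in N, time in s.
With the tool pointing down it reaches from about 0.375 to 0.925 m from the base axis. Payload 5.7 kg.
Tool frame: the origin (TCP) lies on the centre line of the jaws, within the pads' length; the fingertips stand 14 mm ahead of it and the grasp point (between the pads) lies 5 mm behind it (env.tip_extent is the z of the fingertips in the tool frame, in m); z points along the fingers, y is the line along which they close (so a half turn about z gives the same grasp; the last joint's range is limited). The gripper opens to 88 mm and grips with 3 to 60 N. Pads are 20 mm wide; open, the fingers measure 115 mm over their backs; the gripper's body (75 mm by 178 mm) begins 61 mm behind the grasp point.
Start: joints at [-1.428, 0.359, 1.51, -0, 1.272, -0.115], TCP at [0.153, -0.58, 0.237] pointing down, gripper open.
Joint ranges: [-2.97, 2.97], [-1.01, 2.36], [0.21, 2.38], [-0.96, 4.11], [0.2, 2.71], [-2.98, 2.98]. Speed limits (rad/s): [2.39, 2.39, 3.14, 3.14, 3.14, 3.14].

## Interface

Orientations are given as a unit quaternion [x, y, z, w].
In Python, from bench import env, vision, ticket gives the robot as it stands (env), with the cameras (vision) and the job (ticket). Calls block until the motion is done:
- env.move_ptp(position, orientation): joint-space move of the TCP to a pose.
- env.servo_line(position, orientation=None, rate=0.15, contact_N=None): straight line of the TCP; orientation=None keeps the orientation; rate is the mean speed in m/s. With contact_N (N) it stops when the force on the tool has changed by that much, and returns True; else False.
- env.goto_joints(angles): joint-space move.
- env.move_gripper(opening): finger opening in m; the grip force is fixed at half the most; returns when the fingers have stopped.
- env.sleep(seconds).
- env.inverse_kinematics(position, orientation): joint angles nearest the present ones, or None.
- env.observe(): the state.
- vision.capture(name): name is "side" or "top" or "wrist"; returns a dict with "image" (480x640x3 uint8, blue, green, red), "range_z" (480x640 float32, m along the optical axis (not along the pixel's ray), 0 where there is no reading), "intrinsics" (3x3 intrinsics, pixels), "k1" (the pictures are not rectified: a ray, as slopes to the right and down, at radius r is drawn at 1 + k1 r^2 times it, then the intrinsics apply), "R" (3x3) and "t" (3): a world point X has camera coordinates R X + t. Camera axes: x right, y down, z forward; pixel columns grow to the right and rows downward; lengths in m; the calibration is good to about 2 mm. A picture is of the moment at which its call begins.
A pose or a line that the arm cannot do raises env.PlanningError and nothing moves.
- ticket.close_job(): hands the job in; it is judged then, once.
The state is a dict: "clock": time; "joint_pos": joint angles; "qvel": joint speeds; "joint_torque": joint torques, N m; "position": TCP position; "orientation": TCP orientation; "force": force on the tool from outside, world axes, zero at the start; "torque": the same for the moment, N m; "finger_gap": finger opening in m; "grip_force": force on a finger pad.
Only numpy, scipy, OpenCV 4.12 (cv2) and the standard library are available. Lean on these libraries where they do the work, as an engineer would, in place of code of your own. Each camera call takes 0.05 s, during which the arm holds its last target. There are 200 camera calls.

## Working session

There is one attempt and no reset: what is moved stays moved. The work goes in short steps, each a Python script; the robot and the scene stay as the last script left them, time stands still between calls to the robot, and variables do not carry over. Pictures are saved under pics/ and viewed, at most 14 in all, crops included, and the job is handed in when it is done.

```bash
ls; mkdir -p pics; python3 - <<'E'
from bench import env, vision, ticket
import cv2,numpy as np
o=env.observe(); print({k:np.round(v,3) for k,v in o.items()}, env.tip_extent)
for n in ("top","side"):
    c=vision.capture(n); cv2.imwrite(f"pics/{n}0.png",c["image"]); np.savez(f"pics/{n}0.npz",**c)
    print(n,c["intrinsics"],c["k1"],c["R"],c["t"],-c["R"].T@c["t"])
E
```

```text
bench.py
pics
{'clock': np.float64(0.0), 'joint_pos': array([-1.428,  0.36 ,  1.511,  0.   ,  1.273, -0.115]), 'qvel': array([-0.002, -0.001, -0.001,  0.002,  0.001, -0.001]), 'joint_torque': array([-3.0000e-03, -5.1538e+01, -2.7072e+01,  6.7000e-02,  3.5000e-02,
       -0.0000e+00]), 'position': array([ 0.153, -0.58 ,  0.236]), 'orientation': array([ 0.992,  0.129, -0.   , -0.001]), 'force': array([-1.079,  0.079, -0.05 ]), 'torque': array([-0.014, -0.018,  0.028]), 'grip_force': np.float64(0.0), 'finger_gap': np.float64(0.088)} 0.014
top [[503.60551057   0.         323.27315653]
 [  0.         503.60551057 235.63722689]
 [  0.           0.           1.        ]] -0.11952503467385839 [[-2.78185666e-04 -9.99890405e-01  1.48020266e-02]
 [-9.92934579e-01 -1.48025915e-03 -1.18653826e-01]
 [ 1.18662733e-01 -1.47304518e-02 -9.92825347e-01]] [0.06942739 0.57605774 1.22888048] [0.42618464 0.08837446 1.28738748]
side [[517.82416292   0.         313.70164325]
 [  0.         517.82416292 239.054906  ]
 [  0.           0.           1.        ]] -0.039054499572724014 [[-0.99750034 -0.06849939 -0.01734677]
 [-0.01834433  0.48810799 -0.87259044]
 [ 0.06823901 -0.87009104 -0.48814446]] [0.57321255 0.05473871 1.12503414] [0.49601264 0.99142844 0.60688705]
```

View pics/top0.png

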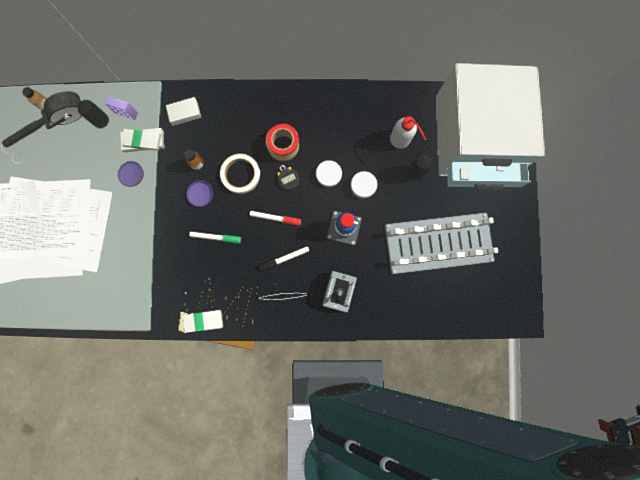

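View pics/side0.png

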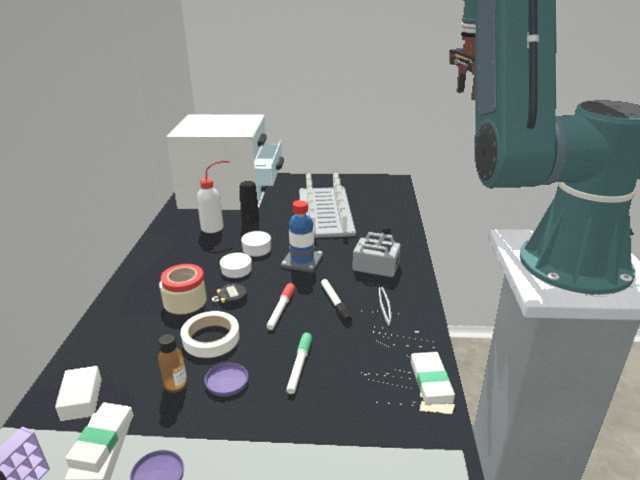

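```bash
cat > h.py <<'E'
from bench import env, vision, ticket
import cv2,numpy as np
from scipy.spatial.transform import Rotation as Rot
def rays(c,uv):
    d=cv2.undistortPoints(np.float64(uv).reshape(-1,1,2),c["intrinsics"],np.array([float(c["k1"]),0,0,0]),criteria=(3,50,1e-10))[:,0] if 0 else cv2.undistortPoints(np.float64(uv).reshape(-1,1,2),c["intrinsics"],np.array([float(c["k1"]),0,0,0]))[:,0]
    return np.c_[d,np.ones(len(d))]
def plane(c,uv,z):
    d=rays(c,uv)@c["R"]; o=-c["R"].T@c["t"]
    return o+d*((z-o[2])/d[:,2])[:,None]
def cloud(c):
    H,W=c["range_z"].shape; uv=np.stack(np.meshgrid(np.arange(W),np.arange(H)),-1).reshape(-1,2)
    P=(rays(c,uv)*c["range_z"].reshape(-1,1)-c["t"])@c["R"]; P[c["range_z"].ravel()==0]=np.nan
    return P.reshape(H,W,3)
def Q(yaw): # tool down; tool y axis (closing) at world angle yaw
    y=np.array([np.cos(yaw),np.sin(yaw),0]); z=np.array([0,0,-1.]); x=np.cross(y,z)
    return Rot.from_matrix(np.c_[x,y,z]).as_quat()
E
python3 - <<'E'
from h import *
c=dict(np.load("pics/top0.npz")); im=c["image"]; P=cloud(c)
for n,(x0,y0,x1,y1) in dict(red=(245,205,305,228),green=(185,228,245,246),black=(253,243,313,273),tw=(255,286,310,305)).items():
    s=P[y0:y1,x0:x1,2]; b=im[y0:y1,x0:x1].max(2)
    print(n,np.nanpercentile(s,[2,20,50,90,98]).round(4),np.percentile(b,[10,50,90]))
    m=(b>75).astype(np.uint8); cs=max(cv2.findContours(m,0,2)[0],key=cv2.contourArea)
    r=cv2.minAreaRect(cs+np.array([x0,y0])); h=.009 if n!='tw' else .008
    bx=plane(c,cv2.boxPoints(r),h); e=[bx[1]-bx[0],bx[2]-bx[1]]; L=max(e,key=np.linalg.norm); S=min(e,key=np.linalg.norm)
    print("  ctr",bx.mean(0).round(4),"L",np.linalg.norm(L).round(4),"W",np.linalg.norm(S).round(4),"ang",np.degrees(np.arctan2(L[1],L[0])).round(1))
for u,v in [(346,220),(440,243),(340,291),(288,176),(421,163)]: print((u,v),P[v,u].round(4))
a=cv2.resize(im[255:330,240:370],None,fx=6,fy=6,interpolation=2)[:,:780]
s=cv2.imread("pics/side0.png")
b1=cv2.resize(s[225:285,340:410],None,fx=5,fy=5,interpolation=2);a=cv2.resize(im[200:285,375:505],None,fx=3.4,fy=3.4,interpolation=2)
b2=cv2.resize(im[265:320,315:370],None,fx=5,fy=5,interpolation=2)
W=np.zeros((600,800,3),np.uint8); W[:a.shape[0],:a.shape[1]]=a; W[300:300+b1.shape[0],:b1.shape[1]]=b1; W[300:300+b2.shape[0],400:400+b2.shape[1]]=b2
cv2.imwrite("pics/crop1.png",W)
E
```

```text
red [-0.0046 -0.0014  0.001   0.0157  0.0198] [ 42.  50. 240.]
  ctr [0.6271 0.1938 0.009 ] L 0.1361 W 0.0194 ang -101.4
green [-0.0049 -0.001   0.0017  0.0165  0.0202] [ 41.  49. 246.]
  ctr [0.5763 0.3481 0.009 ] L 0.1348 W 0.0183 ang -97.0
black [-0.0048 -0.0016  0.0009  0.0142  0.019 ] [ 40.   46.  151.1]
  ctr [0.5297 0.1494 0.009 ] L 0.0919 W 0.0161 ang -67.2
tw [-0.0055 -0.0021  0.0002  0.004   0.0097] [ 37.   46.  101.2]
  ctr [0.4255 0.1736 0.008 ] L 0.122 W 0.0166 ang -84.7
(346, 220) [0.5992 0.0191 0.1435]
(440, 243) [ 0.5601 -0.2311  0.0107]
(340, 291) [0.4376 0.0297 0.0618]
(288, 176) [0.7327 0.1605 0.0178]
(421, 163) [nan nan nan]
```

View pics/crop1.png

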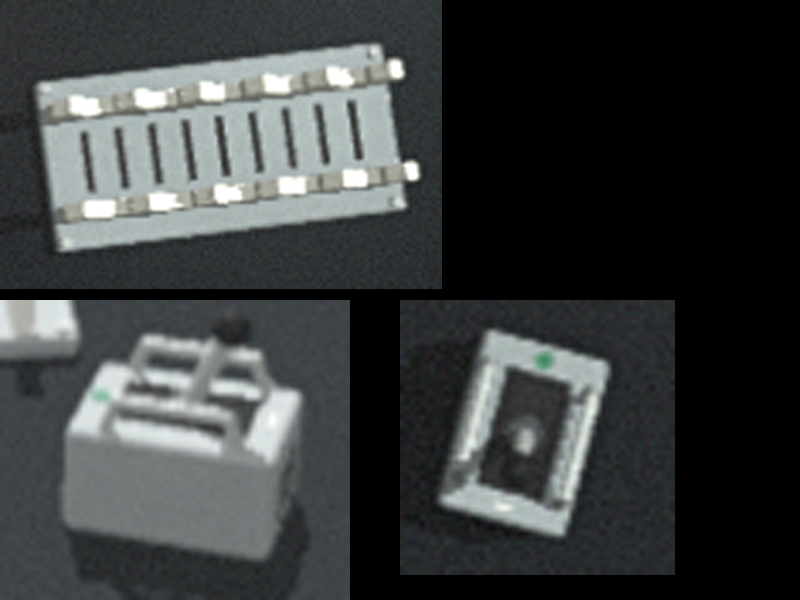

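The toggle leans away from the green dot, so it is off. I can see the red marker at (275,218), green at (215,238), black at (283,259) and one pair of tweezers at (283,296). Next I measure the fixtures.

```bash
cat >> h.py <<'E'
def rectpose(c,mask,z):
    cs=max(cv2.findContours(mask.astype(np.uint8),0,2)[0],key=cv2.contourArea)
    P=plane(c,cs.reshape(-1,2),z); r=cv2.minAreaRect((P[:,:2]*1000).astype(np.float32))
    bx=cv2.boxPoints(r)/1000; e=[bx[1]-bx[0],bx[2]-bx[1]]; L=max(e,key=np.linalg.norm); S=min(e,key=np.linalg.norm)
    a=np.arctan2(L[1],L[0])%np.pi
    return bx.mean(0),a,np.linalg.norm(L),np.linalg.norm(S)
def roi(shape,x0,y0,x1,y1):
    m=np.zeros(shape,bool); m[y0:y1,x0:x1]=True; return m
E
python3 - <<'E'
from h import *
np.set_printoptions(suppress=True,precision=4)
c=dict(np.load("pics/top0.npz")); im=c["image"]; P=cloud(c); S=im.shape[:2]; v=im.max(2)
# rack
k=np.array([[40,85],[380,45],[405,208],[58,250]])/3.4+[375,200]
B=plane(c,k,.012)[:,:2]; print("rack corners",B.mean(0),[np.linalg.norm(B[i]-B[i-1]).round(4) for i in range(4)],
 np.degrees(np.arctan2(*(B[0]-B[1]+B[3]-B[2])[::-1])))
m=roi(S,375,200,510,285)&(P[...,2]>.055)&(P[...,2]<.075); q=P[m][:,:2]
q=q[np.isfinite(q).all(1)]; (ce,sz,an)=cv2.minAreaRect((q*1000).astype(np.float32)); print("teeth rect",ce,sz,an,len(q))
m=roi(S,375,200,510,285)&(v>225); n,lab,st,cen=cv2.connectedComponentsWithStats(m.astype(np.uint8))
for i in range(1,n):
    if st[i,4]>8: print(st[i,4],plane(c,cen[i:i+1],.066)[0])
m=cv2.morphologyEx((roi(S,318,265,365,318)&(v>90)).astype(np.uint8),3,np.ones((3,3)))
for z in(.05,): print("box",rectpose(c,m,z))
hsv=cv2.cvtColor(im,cv2.COLOR_BGR2HSV)
g=roi(S,318,265,365,318)&(hsv[...,1]>90)&(abs(hsv[...,0].astype(int)-65)<20); y,x=np.nonzero(g); print("dot",plane(c,[[x.mean(),y.mean()]],.05))
r=roi(S,325,200,368,245)&(hsv[...,1]>130)&((hsv[...,0]<8)|(hsv[...,0]>172)); y,x=np.nonzero(r); print("cap",plane(c,[[x.mean(),y.mean()]],.144),len(x),np.nanmedian(P[r],0))
s=dict(np.load("pics/side0.npz")); h2=cv2.cvtColor(s["image"],cv2.COLOR_BGR2HSV)
r=roi(S,285,195,320,215)&(h2[...,1]>130)&((h2[...,0]<8)|(h2[...,0]>172)); y,x=np.nonzero(r); print("cap side",x.min(),x.max(),y.min(),y.max(),plane(s,[[(x.min()+x.max())/2,y.min()+4]],.144))
# black marker by height
m=roi(S,250,240,315,275)&(cv2.medianBlur(np.nan_to_num(P[...,2]).astype(np.float32),3)>.008); print("black h",rectpose(c,m,.009))
m=roi(S,245,205,305,228)&(cv2.medianBlur(np.nan_to_num(P[...,2]).astype(np.float32),3)>.008); print("red h",rectpose(c,m,.009))
E
```

```text
rack corners [ 0.5598 -0.2322] [np.float64(0.125), np.float64(0.266), np.float64(0.1263), np.float64(0.2688)] 96.72925971598437
teeth rect (561.2337646484375, -230.7122039794922) (88.81156921386719, 261.0950012207031) 6.861753940582275 488
14 [ 0.6125 -0.3491  0.066 ]
33 [ 0.6067 -0.3056  0.066 ]
33 [ 0.6014 -0.2588  0.066 ]
32 [ 0.5961 -0.2105  0.066 ]
43 [ 0.5904 -0.165   0.066 ]
40 [ 0.5849 -0.1172  0.066 ]
16 [ 0.5374 -0.3574  0.066 ]
34 [ 0.5318 -0.3148  0.066 ]
40 [ 0.5271 -0.268   0.066 ]
35 [ 0.5208 -0.2195  0.066 ]
39 [ 0.5152 -0.1732  0.066 ]
44 [ 0.5102 -0.1267  0.066 ]
box (array([0.4372, 0.0301], dtype=float32), np.float32(2.874155), np.float32(0.08958738), np.float32(0.06354156))
dot [[0.4731 0.0204 0.05  ]]
cap [[0.5987 0.0171 0.144 ]] 148 [0.5991 0.0169 0.1436]
cap side 293 307 200 213 [[0.5996 0.018  0.144 ]]
black h (array([0.5211, 0.1693], dtype=float32), np.float32(1.954401), np.float32(0.1325616), np.float32(0.018002152))
red h (array([0.6258, 0.1935], dtype=float32), np.float32(1.3908848), np.float32(0.13187478), np.float32(0.018066118))
```

```bash
cat >> h.py <<'E'
RACK=np.array([.5602,-.2314]); RY=np.radians(6.8)
BOX=np.array([.4372,.0301]); BY=-.267
CAP=np.array([.599,.0173])
def cradle(y): return RACK+y*np.array([-np.sin(RY),np.cos(RY)])
def best(p,yaw):
    c=[(abs(j[5]),i) for i in(0,1) if (j:=env.inverse_kinematics(p,Q(yaw+i*np.pi))) is not None]
    return Q(yaw+min(c)[1]*np.pi)
def find():
    """height/brightness blobs of tool size on the table -> {name:(ctr,axis angle,L,W)}"""
    c=vision.capture("top"); im=c["image"]; P=cloud(c); S=im.shape[:2]; hsv=cv2.cvtColor(im,cv2.COLOR_BGR2HSV)
    h=cv2.medianBlur(np.nan_to_num(P[...,2]).astype(np.float32),3)
    out={}
    for kind,m,z in(("m",(h>.008)&(h<.03),.009),("t",(im.max(2)>75),.008)):
        m=m&roi(S,160,195,325,325)
        n,lab=cv2.connectedComponents(m.astype(np.uint8))
        for i in range(1,n):
            b=lab==i
            if not 40<b.sum()<600: continue
            ce,a,L,W=rectpose(c,b,z)
            if not(.11<L<.145 and .008<W<.024): continue
            hh=hsv[b]; sat=hh[hh[:,1]>110,0]
            if kind=="m": nm="red" if ((sat<8)|(sat>172)).sum()>15 else "green" if (abs(sat.astype(int)-65)<25).sum()>15 else "black"
            else:
                if b.sum()>300 or np.nanmedian(h[b])>.012 or len(sat)>15: continue
                nm="tweezers"
                if L>.128: continue
            out[nm+("_2" if nm in out else "")]=(ce,float(a),float(L),float(W))
    return out,c
E
python3 - <<'E'
from h import *
print(find()[0])
# toggle
ux=np.array([np.cos(BY),np.sin(BY)]); at=lambda d,z:[*(BOX+d*ux),z]
q=best(at(-.06,.2),BY+np.pi/2)
env.move_gripper(0.0)
env.move_ptp(at(-.065,.22),q)
env.servo_line(at(-.055,.098),rate=.12,contact_N=10)
print("push",env.servo_line(at(-.001,.098),rate=.05,contact_N=12), env.observe()["position"],env.observe()["force"])
env.servo_line(at(-.02,.098)); env.servo_line(at(-.03,.22),rate=.2)
env.move_ptp([.45,-.25,.25],q)
o,c=find(); print(o,env.observe()["clock"])
s=vision.capture("side")["image"]
b1=cv2.resize(s[215:285,340:410],None,fx=5,fy=5,interpolation=2); b2=cv2.resize(c["image"][265:320,315:370],None,fx=6,fy=6)
W=np.zeros((360,700,3),np.uint8); W[:350,:350]=b1; W[:330,360:690]=b2; cv2.imwrite("pics/tog.png",W)
E
```

```text
{'red': (array([0.625831 , 0.1934829], dtype=float32), 1.3908847570419312, 0.13187478482723236, 0.01806611754000187), 'green': (array([0.5747379 , 0.34843236], dtype=float32), 1.481744408607483, 0.1330312192440033, 0.018152639269828796), 'black': (array([0.52105916, 0.16927645], dtype=float32), 1.9544010162353516, 0.132561594247818, 0.01800215244293213), 'tweezers': (array([0.42550254, 0.17245944], dtype=float32), 1.6633328199386597, 0.1196124330163002, 0.016415074467658997)}
push False [0.43535142 0.03047604 0.09782399] [-2.16379642  1.00434476  0.69419284]
{'red': (array([0.6253066, 0.1935719], dtype=float32), 1.4053566455841064, 0.1317899078130722, 0.01788714900612831), 'green': (array([0.57607573, 0.34846163], dtype=float32), 1.4479702711105347, 0.13270819187164307, 0.018161561340093613), 'black': (array([0.52198243, 0.16958731], dtype=float32), 1.9788919687271118, 0.13242943584918976, 0.017757276073098183)} 8.4667
```

View pics/tog.png

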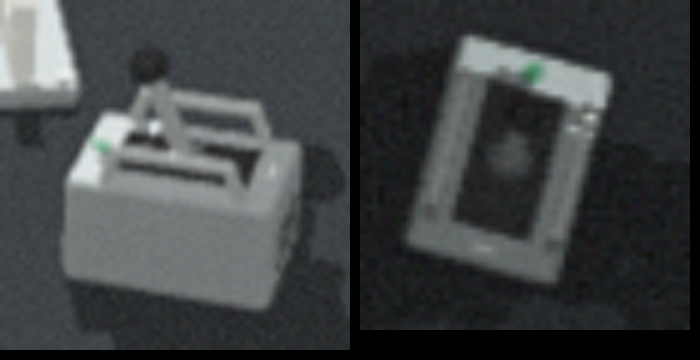

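The lever now leans to the green dot, so the toggle is on. Next is the red marker, with a check while it is held.

```bash
cat >> h.py <<'E'
ZG=.0165   # TCP height for table grasp (tips 2.5 mm up)
HOME=[.45,-.25,.25]
def pick(ce,axis):
    p=[*ce,.0]; q=best([*ce,.05],axis+np.pi/2)
    env.move_gripper(.05)
    env.move_ptp([*ce,.21],q)
    env.servo_line([*ce,.06],rate=.25); hit=env.servo_line([*ce,ZG],rate=.06,contact_N=8)
    env.move_gripper(0.0); o=env.observe(); print("grip gap %.4f F %.1f hit %s z %.4f"%(o["finger_gap"],o["grip_force"],hit,o["position"][2]))
    env.servo_line([*ce,.21],rate=.2); o=env.observe(); print("lifted gap %.4f F %.1f t %.1f"%(o["finger_gap"],o["grip_force"],o["clock"]))
    return o["finger_gap"]
def place(y,dz=.003,w=.034):
    t=cradle(y); q=best([*t,.06],RY+np.pi/2)
    env.move_ptp([*t,.21],q); print("over gap %.4f"%env.observe()["finger_gap"])
    env.servo_line([*t,.11],rate=.2)
    hit=env.servo_line([*t,.040+ZG-dz],rate=.04,contact_N=4); o=env.observe()
    print("place hit %s z %.4f gap %.4f F %s"%(hit,o["position"][2],o["finger_gap"],o["force"].round(1)))
    env.move_gripper(w); env.servo_line([*t,.21],rate=.2); print("t %.1f"%env.observe()["clock"])
E
python3 - <<'E'
from h import *
o,_=find(); ce,a,*_=o["red"]; print(ce,a)
g=pick(ce,a)
cv2.imwrite("pics/w1.png",vision.capture("wrist")["image"])
if g>.01: place(-.096)
c=vision.capture("side"); cv2.imwrite("pics/s1.png",c["image"])
E
```

```text
[0.62671626 0.1933038 ] 1.3732028007507324
grip gap 0.0174 F 30.0 hit False z 0.0167
lifted gap 0.0173 F 30.0 t 14.8
over gap 0.0171
place hit True z 0.0566 gap 0.0172 F [0.  1.3 3.3]
t 20.0
```

View pics/s1.png

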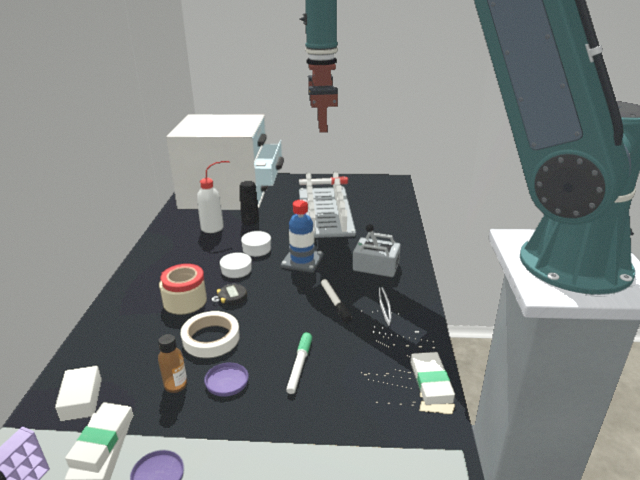

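View pics/w1.png

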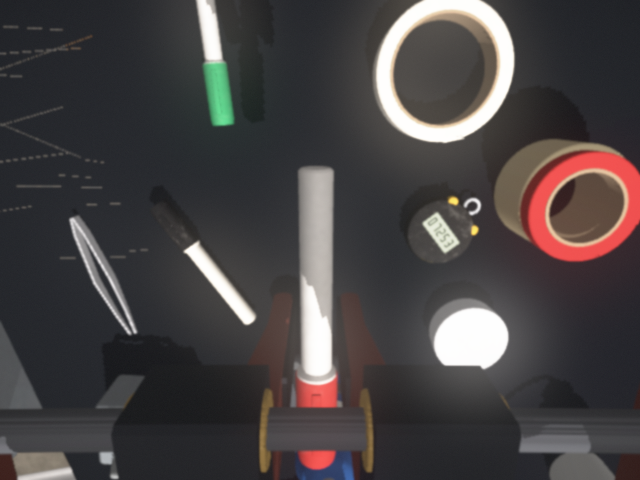

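The red marker is in the far cradle, around (325,181) in the side view, and the wrist view shows it gripped straight. I'll continue with the green and black ones.

```bash
python3 - <<'E'
from h import *
for n,y in(("green",-.048),("black",0.)):
    env.move_ptp([.5,-.2,.25],env.observe()["orientation"])
    o,_=find(); print({k:(v[0].round(3),round(v[1],2)) for k,v in o.items()})
    if n not in o: break
    g=pick(*o[n][:2])
    if g<.01: break
    place(y)
    if n=="green": env.sleep(.1)
env.move_ptp([.45,-.05,.3],env.observe()["orientation"])
o,c=find(); print({k:(v[0].round(3),round(v[1],2)) for k,v in o.items()})
s=vision.capture("side")
W=np.zeros((600,800,3),np.uint8); W[:360,:480]=cv2.resize(c["image"][195:330,160:340],(480,360)); W[:240,490:790]=cv2.resize(s["image"][165:245,290:390],(300,240)); a=cv2.resize(c["image"][200:280,375:505],(390,240)); W[360:,:390]=a
cv2.imwrite("pics/p2.png",W)
E
```

```text
{'green': (array([0.576, 0.348], dtype=float32), 1.46), 'black': (array([0.522, 0.17 ], dtype=float32), 1.98)}
grip gap 0.0178 F 30.0 hit False z 0.0166
lifted gap 0.0177 F 30.0 t 26.6
over gap 0.0177
place hit True z 0.0565 gap 0.0176 F [-1.1  0.7  4.2]
t 32.1
{'black': (array([0.522, 0.17 ], dtype=float32), 1.98)}
grip gap 0.0002 F 0.1 hit True z 0.0319
lifted gap 0.0004 F 0.0 t 37.8
{'black': (array([0.518, 0.158], dtype=float32), 1.95)}
```

View pics/p2.png

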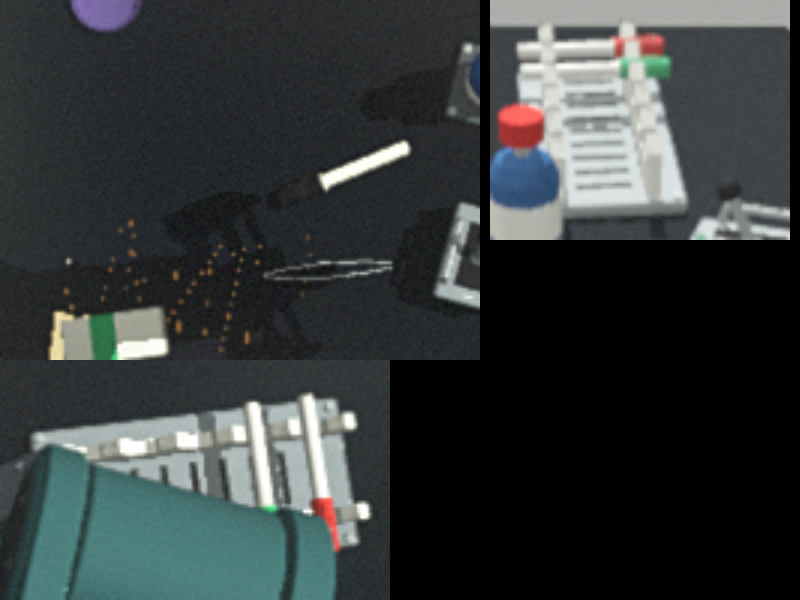

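Red and green are seated in the two far cradles, but the grasp of the black marker closed on nothing and stopped at its top height. I'll check from above with the wrist camera before retrying.

```bash
python3 - <<'E'
from h import *
env.move_ptp([.5,-.2,.25],env.observe()["orientation"])
o,_=find(); print({k:(v[0].round(4),round(v[1],2),v[2:]) for k,v in o.items()})
ce,a=o["black"][:2]; q=best([*ce,.05],a+np.pi/2); print(env.inverse_kinematics([*ce,.05],q).round(2))
env.move_gripper(.05); env.move_ptp([*ce,.12],q)
s=env.observe(); print(s["position"],s["orientation"],q,s["finger_gap"],s["joint_pos"].round(2),s["force"])
cv2.imwrite("pics/w2.png",vision.capture("wrist")["image"])
E
```

```text
{'black': (array([0.5178, 0.1583], dtype=float32), 1.95, (0.1324840933084488, 0.018932854756712914))}
[ 0.17  0.52  1.82 -0.    0.81 -0.21]
[0.51860578 0.15752447 0.12042902] [5.59518716e-01 8.28817536e-01 2.16237155e-04 5.01305871e-04] [0.55925832 0.82899344 0.         0.        ] 0.04981981609067409 [ 0.17  0.41  1.76 -0.    0.96 -0.22] [ 0.14192288  0.44858209 -0.09539585]
```

View pics/w2.png

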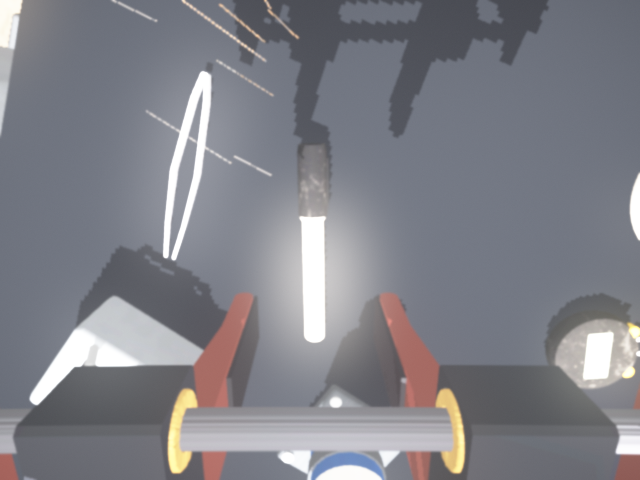

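The wrist view shows the jaws aligned with the marker at about column 315, so the earlier miss was probably the knock. Picking it up now.

```bash
python3 - <<'E'
from h import *
o,_=find(); print({k:(v[0].round(4),round(v[1],2)) for k,v in o.items()})
ce,a=np.array([.5178,.1583]),1.95
g=pick(ce,a)
cv2.imwrite("pics/w3.png",vision.capture("wrist")["image"])
if g>.01: place(0.)
env.move_ptp([.5,-.2,.25],env.observe()["orientation"])
o,c=find(); print({k:(v[0].round(4),round(v[1],2)) for k,v in o.items()})
cv2.imwrite("pics/t3.png",cv2.resize(c["image"][195:330,160:380],(792,486)))
E
```

```text
{'tweezers': (array([0.4279, 0.1729], dtype=float32), 1.74)}
grip gap 0.0177 F 30.0 hit False z 0.0166
lifted gap 0.0182 F 30.0 t 46.1
over gap 0.0180
place hit True z 0.0565 gap 0.0179 F [-0.7  0.7  4.1]
t 50.8
{}
```

View pics/t3.png

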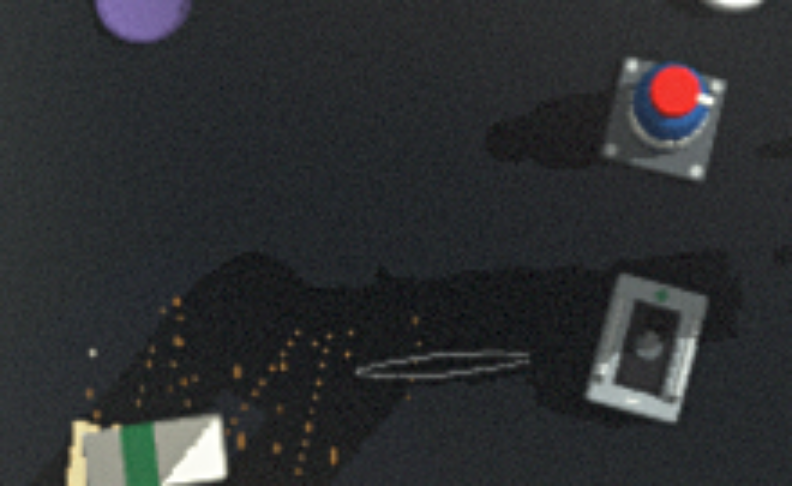

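```bash
python3 - <<'E'
from h import *
import h
def tw():
    c=vision.capture("top"); v=c["image"].max(2); d=v.astype(int)-cv2.medianBlur(v,15)
    m=cv2.morphologyEx(((d>14)&roi(v.shape,250,283,318,308)).astype(np.uint8),3,np.ones((3,3)))
    return rectpose(c,m,.009)
r=tw(); print(r)
if .113<r[2]<.13:
    h.ZG=.0155
    g=pick(r[0],r[1]); cv2.imwrite("pics/w4.png",vision.capture("wrist")["image"])
    if g>.008: place(.048)
    env.move_ptp([.45,.15,.3],env.observe()["orientation"])
    c=vision.capture("top"); s=vision.capture("side"); np.savez("pics/t5.npz",**c)
    W=np.zeros((600,800,3),np.uint8); W[:360,:540]=cv2.resize(c["image"][200:290,375:510],(540,360)); W[360:,:300]=cv2.resize(s["image"][165:245,290:390],(300,240)); W[360:,310:630]=cv2.resize(cv2.imread("pics/w4.png"),(320,240))
    cv2.imwrite("pics/p5.png",W)
E
```

```text
(array([0.42561656, 0.17240426], dtype=float32), np.float32(1.6633332), np.float32(0.11951891), np.float32(0.016630096))
grip gap 0.0148 F 30.0 hit False z 0.0156
lifted gap 0.0150 F 30.0 t 56.7
over gap 0.0148
place hit True z 0.0556 gap 0.0148 F [0.1 0.4 4. ]
t 61.5
```

View pics/p5.png

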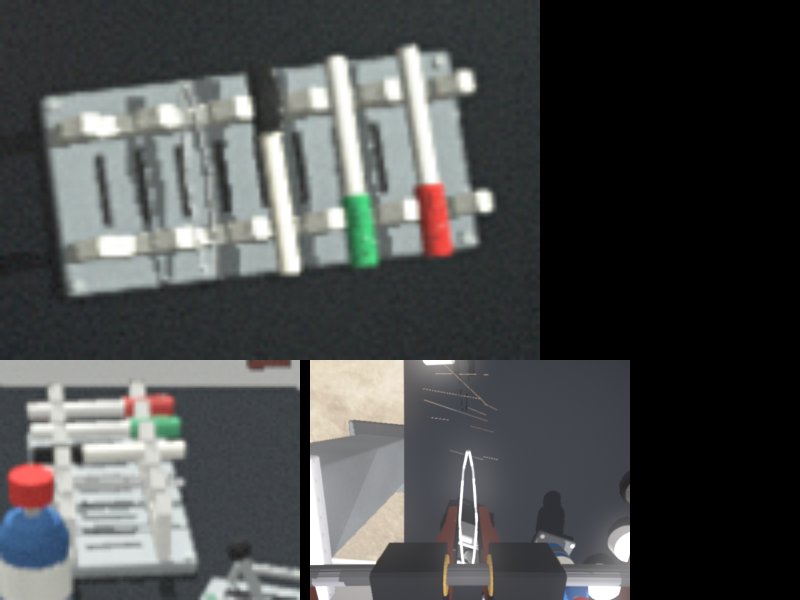

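```bash
python3 - <<'E'
from h import *
c=dict(np.load("pics/t5.npz")); 
cv2.imwrite("pics/t5.png",cv2.resize(c["image"][75:345,150:550],(800,540),interpolation=2))
R=np.array([[np.cos(RY),np.sin(RY)],[-np.sin(RY),np.cos(RY)]])
for n,k in dict(red=[(407,45),(440,255)],green=[(337,55),(366,267)],black=[(258,65),(290,273)],tw=[(182,85),(210,278)]).items():
    p=plane(c,np.array(k)/4+[375,200],.049)[:,:2]; print(n,((p-RACK)@R.T).mean(0).round(4),np.linalg.norm(p[0]-p[1]).round(4))
E
```

```text
red [-0.0012 -0.0961] 0.1341
green [-0.0026 -0.0489] 0.1345
black [-0.0017  0.0011] 0.1318
tw [-0.0037  0.0513] 0.1217
```

View pics/t5.png

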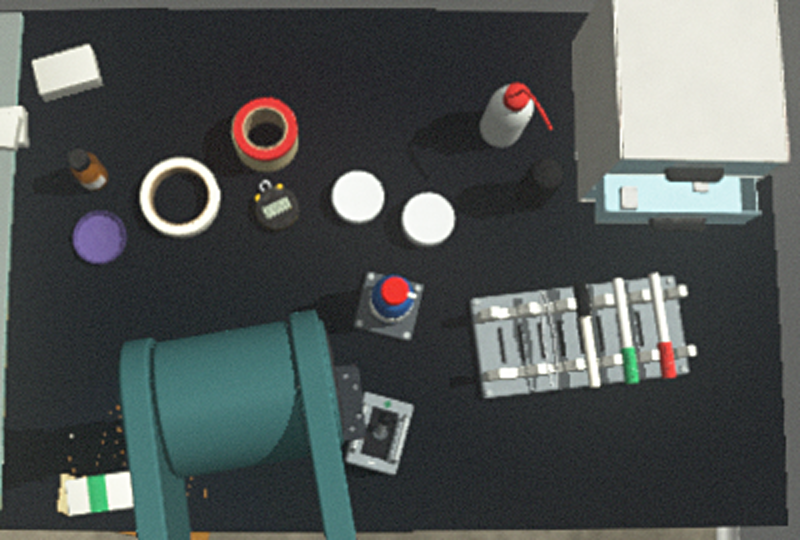

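All four tools present are seated within 4 mm of centre, and no second pair of tweezers is on the table. The dark curve at (420,165) is the spray straw's shadow. Now the cap.

```bash
python3 - <<'E'
from h import *
env.move_gripper(0.0)
q=best([*CAP,.2],0.0)
env.move_ptp([*CAP,.25],q); env.servo_line([*CAP,.168],rate=.15)
print(env.servo_line([*CAP,.144],rate=.02,contact_N=14)); o=env.observe(); print(o["position"],o["force"])
env.sleep(.5); o=env.observe(); print(o["position"],o["force"])
env.servo_line([*CAP,.25],rate=.1)
env.move_ptp([.45,.2,.3],q); env.sleep(.5)
c=vision.capture("top"); s=vision.capture("side"); P=cloud(c)
print("cap z",np.nanmedian(P[218:222,344:349,2]),env.observe()["clock"],env.observe()["force"])
W=np.zeros((600,800,3),np.uint8); W[:360,:540]=cv2.resize(c["image"][200:290,375:510],(540,360)); W[360:,:480]=cv2.resize(s["image"][165:285,240:420],(360,240)) if 0 else cv2.resize(s["image"][165:285,240:480],(480,240))
cv2.imwrite("pics/p6.png",W)
E
```

```text
True
[0.5991011  0.01725928 0.15039946] [-1.84138428  0.13835342  5.37952679]
[0.59914265 0.01730448 0.15039989] [-0.65465878 -0.4730191   7.98143627]
cap z 0.14457216124110323 69.8583 [ 0.4249875   0.72222388 -0.58970499]
```

View pics/p6.png

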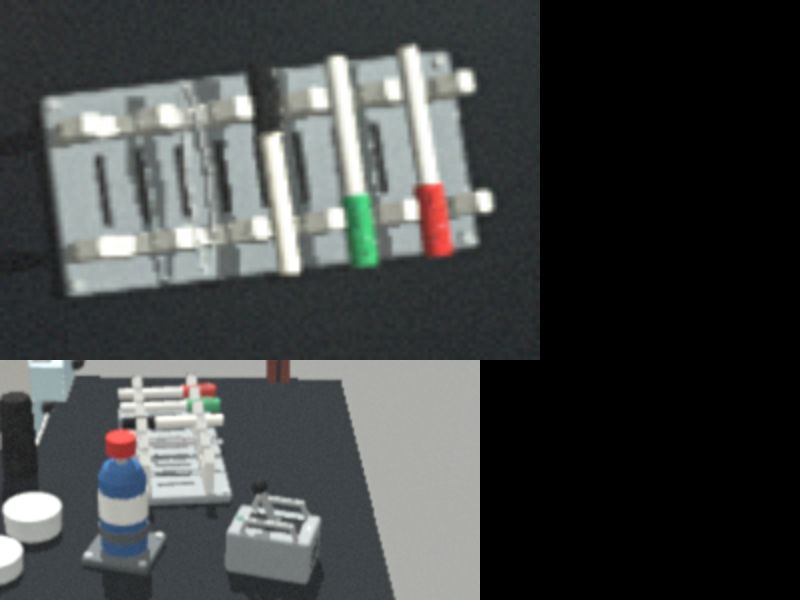

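The cap was held at about 8 N with 7.6 mm of travel, and it is back up at 144.6 mm. The tools are unmoved and the toggle is still on.

```bash
python3 -c "
from bench import env, vision, ticket
print(ticket.close_job())"
```

```text
the job is handed in; nothing more can be done
None
```

I handed the job in at about 70 s on the clock: the three markers and the one pair of tweezers present are seated in the rack, the toggle is on, and the cap was pressed right down and sprang back; no verdict was returned.

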